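# Hold the arched serving board up to the till scanner

## Task

Draw the wooden serving board with the arched (half-round) top out of the rack by its handle, and hold it up to the till's scanner so that the price is read: handle up, the price label facing the window square-on (the board leaned to match the scanner's downward tilt), the label centred on the window's line of sight and 9 cm from the glass. Do not knock the scanner or disturb the other boards or goods, and finish still holding the board there, motionless and touching nothing but the gripper.

Things in the scene. Friction and masses are not known exactly. Their poses are not given: they have to be found in the camera images.
- arch_board: Light wood board 12 mm thick (x), upright in one of the rack's 3 slots, leaning under 5 degrees. Blade 100 wide (y), 100 high, half-round top (radius 50); from it a handle 26 wide, 12 thick, rises (z) to 175 mm above the lower edge. About 0.16 kg. Origin: middle of the lower edge, at mid-thickness; +x is the labelled face. Starts on the rack's base, within 8 mm of the slot's middle.
- price_label (a point): Centre of the white 46 x 32 mm price label (black bars) on the arched board's +x face: 50 mm above the lower edge, on the centre line, 6 mm from the mid-plane. Axes as the board's.
- scan_window (a point): Centre of the scanner's dark glass window (50 x 32 mm), about 0.205 m up. +x points into the scanner, square to the glass: it looks out along -x, roughly at the robot and 0.30 to 0.55 rad downward. y: along the level width; z: up along the glass. The head is a grey box 80 wide, 64 high, 40 deep; its back is parallel to the glass, which is 21 mm from its centre.
- scanner_head (a joint): Downward tilt of the scanner head in rad: 0 looks level, growing values look further down. Held by stiff friction; starts at 0.30 to 0.55, to be left as it is. Its level axle passes through the middle of the head, 215 mm above the table.
- scanner: The scanner's fixed stand: round grey foot 110 mm across, thin post, and a fork that carries the head. Origin: middle of the foot's underside; the head is 12 mm beyond it along its x axis. The scanner looks towards the stand's -x.
- rack: Fixed rack: dark wood base 200 x 110 x 12 mm, three slots 60 mm apart (at x -60, 0, 60 mm), each between two pairs of steel pins (50 mm tall above the base, pairs 64 mm apart in y, gap 15 mm): a board must rise 50 mm to be free. All labels look to the rack's +x, which points ahead and to the robot's left (0.4 to 1.3 rad from ahead). Origin: middle of the underside.
- square_board: Bystander: another light wood board in the rack, 12 mm thick, 175 mm tall, same handle, but a square-cornered blade 100 x 100 mm. Origin at the middle of its lower edge, axes as the arched board's.
- gable_board: Bystander: a third light wood board in the rack, same handle and height, blade 100 mm wide with straight 45 degree sloping shoulders like a house gable, from 55 to 105 mm. Origin at the middle of its lower edge.
- trinket_box: Bystander: glass-green box with a metal lid, 79 x 59 x 44 mm. Origin: centre of its underside.
- candle_jar: Bystander: white round jar with a metal cap, 64 mm across, 80 mm tall. Origin: centre of its underside.
- mug: Bystander: white mug, 80 mm across, 90 mm tall, with a handle. Origin: centre of its underside.
- card_terminal: Bystander: black hand-held payment terminal with keys, 160 x 78 x 34 mm, lying flat. Origin: centre of its underside.
- gift_box: Bystander: white cube-like box with a lid, 104 x 104 x 70 mm. Origin: centre of its underside.
- wood_doll: Bystander: turned wooden doll, 64 mm across, 110 mm tall. Origin: centre of its underside.
Not all that is in view belongs to the job. There is more than one size of the rack; the job needs the larger. Leave any purple look-alike of the arch_board alone.

How it is judged:
By the outcome, as a careful person would: the job done as asked, in the order asked, and still so for the second after the job is handed in, while the arm keeps its last pose, push and grip.
It also fails if it takes over 42 s, if anything falls off the work surface, if the arm or the gripper's body presses on something with over 40 N, if the wrist force passes 120 N, or if a joint passes its speed limit or range.

## Robot

A 6-joint arm with a two-finger parallel gripper is mounted at the origin on the work surface. World frame = base frame: x ahead of the robot, y to its left, z up, the work surface at z = 0. Lengths are in m, angles in rad, forces in N, time in s.
With the tool pointing down it reaches from about 0.35 to 0.725 m from the base axis. Payload 4.3 kg.
Tool frame: the origin (TCP) lies midway between the tips of the shut fingers; the grasp point (between the pads) lies 19 mm behind it; z points along the fingers, y is the line along which they close (so a half turn about z gives the same grasp; the last joint's range is limited). The gripper opens to 85 mm and grips with 20 to 120 N. Pads are 22 mm wide; open, the fingers measure 114 mm over their backs; the gripper's body (76 mm by 85 mm) begins 54 mm behind the grasp point. The pads swing forward as they close: fully open they stand 13 mm farther back than shut.
Start: joints at [-1.293, 0.377, 0.081, 1.274, 0, 1.46], TCP at [0.217, -0.532, 0.231] pointing down, gripper open.
Joint ranges: [-2.72, 2.72], [-0.84, 1.66], [-1.02, 1.22], [-1.77, 2.12], [-1.37, 1.28], [-3.14, 3.14]. Speed limits (rad/s): [2.57, 2.57, 3.14, 3.14, 3.14, 3.14].

## Interface

Orientations are given as a rotation vector (axis times angle).
In Python, from cell import * gives the robot as it stands.
- The arm moves only by the shell command python3 -m pendant 'ROWS'. ROWS is JSON, a list of rows, each a list of 3 entries, a list of its own where there are three numbers: the opening, from 0 (shut) to 1 (fully open), then the shift along the tool's x, y, z in m, then the turn, a rotation vector about the tool's x, y, z in degrees. In form: [[jaw, [x, y, z], [rx, ry, rz]], ...]. A call has 1 to 5 rows; each row shifts and turns the commanded pose from where the row before left it, along the tool's axes as they then stand; what a row does not reach is not made up. A row lasts 1/10 s, in which the tool goes at most 50 mm and 8.59 degrees, less where a joint would pass 70% of its speed; a pose out of reach is approached as far as the arm can. A call with a gripper value outside its range is refused whole. The fingers move at their own pace and stop on an object; the grip force is fixed at half the most. Time passes only in rows, so rows that do not move let the fingers close. It gives the time, the measured TCP pose, the force, the opening and the grip force at its end, in the units of the state.
- state(): the state, without advancing time (a new reading comes with each control period).
- capture(name): name is "scene" or "top"; returns the picture (384x512x3 uint8, red, green, blue); there is no depth.
- camera_model(name): a dict with "intrinsics" (3x3 intrinsics, pixels), "T" (4x4, takes a point from camera to world coordinates). Camera axes: x right, y down, z forward; pixel columns grow to the right and rows downward; lengths in m; the calibration is good to about 2 mm. A picture is of the moment at which its call begins. camera_model takes no time and is no camera call.
- hand_in(): hands the job in; it is judged then, once.
The state is a dict: "time": time; "qpos": joint angles; "joint_velocities": joint speeds; "joint_torque": joint torques, N m; "position": TCP position; "tool_rot": TCP orientation; "ft_force": force on the tool from outside, world axes, zero at the start; "ft_torque": the same for the moment, N m; "grip_width": opening from 0.0 (shut) to 1.0 (fully open); "finger_force": force on a finger pad.
Only numpy, scipy, OpenCV 4.12 (cv2) and the standard library are available. Lean on these libraries where they do the work, as an engineer would, in place of code of your own. Each camera call takes 0.05 s, during which the arm holds its last target. There are 200 camera calls.

## Working session

There is one attempt and no reset: what is moved stays moved. The work goes in short steps, Python scripts to look and compute and a shell command to move; the robot and the scene stay as the last step left them, time stands still between calls to the robot, and variables do not carry over. Pictures are saved under pics/ and viewed, at most 10 in all, crops included, and the job is handed in when it is done.

```bash
mkdir -p pics; python3 - <<'E'
from cell import *
import cv2, numpy as np
for n in("scene","top"):
    im=capture(n); cv2.imwrite(f"pics/{n}0.png",cv2.cvtColor(im,cv2.COLOR_RGB2BGR))
    m=camera_model(n); print(n,np.round(m["intrinsics"],1).tolist(),np.round(m["T"],3).tolist())
s=state();print(s["time"],s["position"],s["tool_rot"])
a=cv2.imread("pics/scene0.png");b=cv2.imread("pics/top0.png")
cv2.imwrite("pics/both.png",cv2.resize(a,(800,600)))
cv2.imwrite("pics/top_l.png",cv2.resize(b,(800,600)))
E
```

```text
scene [[417.1, 0.0, 256.8], [0.0, 417.1, 187.8], [0.0, 0.0, 1.0]] [[-0.243, 0.527, -0.814, 1.65], [0.97, 0.127, -0.207, 0.279], [-0.006, -0.84, -0.542, 0.9], [0.0, 0.0, 0.0, 1.0]]
top [[495.0, 0.0, 256.3], [0.0, 495.0, 189.8], [0.0, 0.0, 1.0]] [[-0.052, -0.978, 0.202, 0.197], [-0.999, 0.05, -0.015, -0.013], [0.004, -0.203, -0.979, 1.648], [0.0, 0.0, 0.0, 1.0]]
0.1 [ 0.21727732 -0.53173447  0.23044617] [-3.08093373e+00 -6.04937419e-01  2.38827047e-04]
```

View pics/both.png

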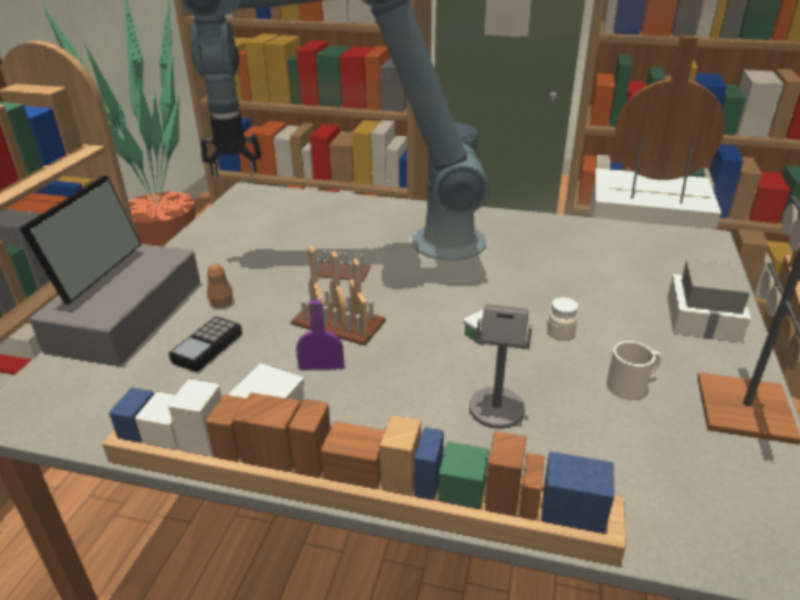

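View pics/top_l.png

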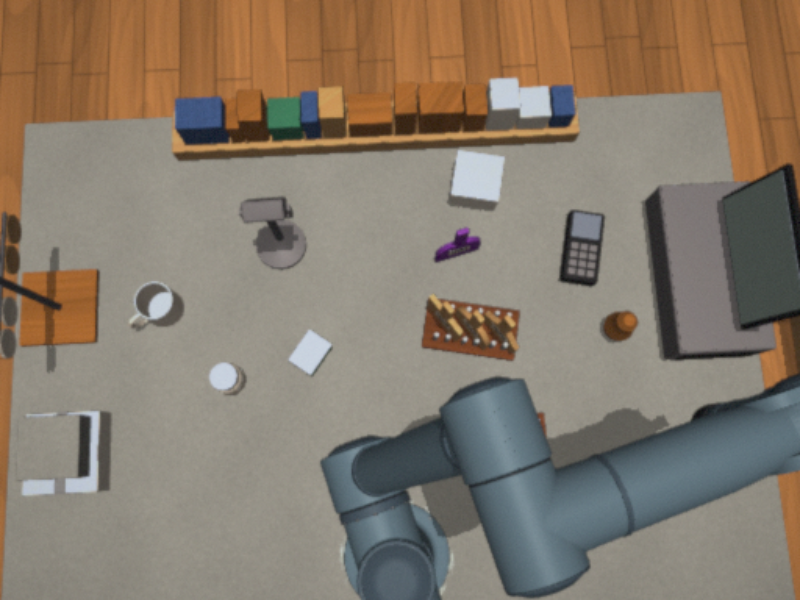

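The larger rack is at top (470,330) and scene (338,318). The small rack, behind it at scene (340,265), is a look-alike, as is the purple board at scene (320,345). The scanner is at top (270,210–245) and scene (500,325). I'll enlarge both.

```bash
python3 - <<'E'
import cv2, numpy as np
a=cv2.imread("pics/scene0.png");b=cv2.imread("pics/top0.png")
def crop(im,u,v,w,h,k):
    c=cv2.resize(im[v:v+h,u:u+w],None,fx=k,fy=k,interpolation=cv2.INTER_CUBIC)
    for i in range(0,w,10):
        cv2.line(c,(i*k,0),(i*k,6),(0,0,255),1); 
        if i%20==0: cv2.putText(c,str(u+i),(i*k,16),0,.35,(0,0,255),1)
    for i in range(0,h,10):
        cv2.line(c,(0,i*k),(6,i*k),(0,0,255),1); 
        if i%20==0: cv2.putText(c,str(v+i),(8,i*k+4),0,.35,(0,0,255),1)
    return c
A=crop(a,180,150,80,60+10,10)[:600]
cv2.imwrite("pics/c1.png",crop(a,180,150,80,60,10)[:600] if 0 else crop(a,178,158,80,60,10))
t=np.zeros((600,800,3),np.uint8)
t[:300,:400]=crop(b,262,180,80,60,5)       # rack top
t[:300,400:]=crop(b,145,115,80,60,5)  # scanner top
t[300:,:400]=crop(a,290,185,80,60,5)     # scanner scene
t[300:,400:]=crop(a,290,225,80,60,5)
cv2.imwrite("pics/c2.png",t)
E
```

```text
(no output)
```

View pics/c1.png

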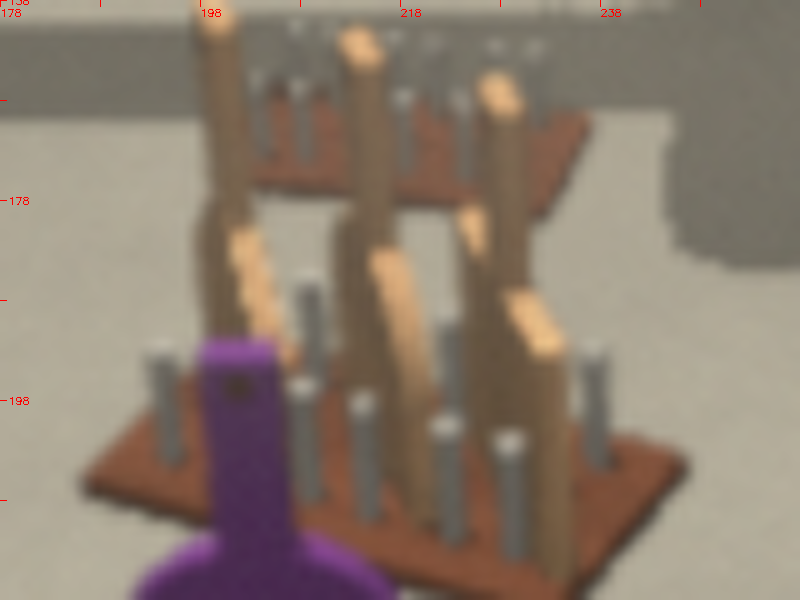

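View pics/c2.png

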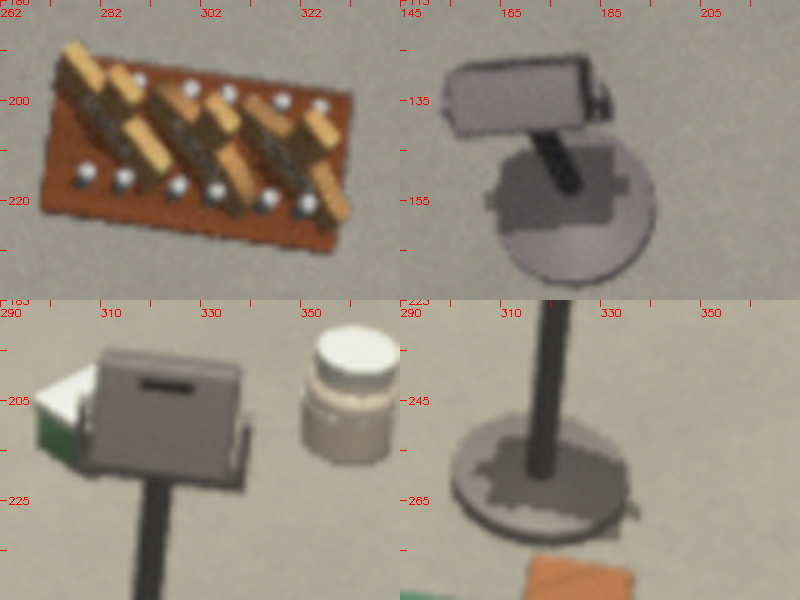

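The scene crop shows three boards in the large rack. The right one has two flat shoulders, at (225,181) and (232,190), so it is the square board. The middle one has a shoulder curving from (216,183) to vertical at (221,205), so it is the arch. The left one has a straight slope from (202,182) to (207,194), so it is the gable. In the top view the order reverses, and the arch is again in the middle. Next I'll fit the rack and scanner poses.

```bash
cat > h.py <<'E'
import numpy as np, cv2
from cell import *
from scipy.optimize import least_squares
from scipy.spatial.transform import Rotation as R
CM={n:camera_model(n) for n in("scene","top")}
def proj(n,P):
    P=np.atleast_2d(P); T=np.linalg.inv(CM[n]["T"]); p=P@T[:3,:3].T+T[:3,3]; q=p@np.array(CM[n]["intrinsics"]).T; return q[:,:2]/q[:,2:]
def ray(n,uv,z):
    K=np.array(CM[n]["intrinsics"]);T=np.array(CM[n]["T"]); d=T[:3,:3]@np.linalg.solve(K,[uv[0],uv[1],1]); return T[:3,3]+d*(z-T[2,3])/d[2]
def crop(im,u,v,w,h,k):
    M=np.float32([[k,0,-u*k],[0,k,-v*k]])   # exact: pixel u -> (u-u0)*k
    c=cv2.warpAffine(im,M,(w*k,h*k),flags=cv2.INTER_CUBIC)
    for i in range(0,w,5): cv2.line(c,(i*k,0),(i*k,6),(0,0,255),1); (i%10==0) and cv2.putText(c,str(u+i),(i*k,16),0,.35,(0,0,255),1)
    for i in range(0,h,5): cv2.line(c,(0,i*k),(6,i*k),(0,0,255),1); (i%10==0) and cv2.putText(c,str(v+i),(8,i*k+4),0,.35,(0,0,255),1)
    return c
def board_T(rack,slot,dy,lean,dyaw=0):   # rack=(x,y,yaw)
    A=R.from_euler('z',rack[2]+dyaw)*R.from_euler('y',lean)
    c,s=np.cos(rack[2]),np.sin(rack[2])
    return A.as_matrix(),np.array([rack[0]+c*slot-s*dy,rack[1]+s*slot+c*dy,.012])
E
cat > fit.py <<'E'
from h import *
up=np.array([(140,80),(192,88),(229,93),(282,101),(321,106)])/5-.4+[262,180]
lo=np.array([(87,172),(124,177),(178,186),(216,192),(270,198),(308,203)])/5-.4+[262,180]
co=np.array([(42,212),(352,92)])/5-.4+[262,180]
sc=np.array([(85,478),(685,460)])/10-.45+[178,158]
sp=np.array([(162,352),(305,386),(363,402),(447,427),(510,440),(595,352)])/10-.45+[178,158]
def W(p,L):
    L=np.array(L,float); c,s=np.cos(p[2]),np.sin(p[2]); return np.c_[p[0]+c*L[:,0]-s*L[:,1],p[1]+s*L[:,0]+c*L[:,1],L[:,2]]
def res(p,full=0):
    d=p[3]; xs=[60+d,60-d,d,-d,-60+d,-60-d]; xs=np.array(xs)/1000
    U=[(x,.032,.062) for x in xs[1:]]; Lo=[(x,-.032,.062) for x in xs]
    r=[proj("top",W(p,U))-up, proj("top",W(p,Lo))-lo, proj("top",W(p,[(.1,-.055,.012),(-.1,.055,.012)]))-co,
       proj("scene",W(p,[(.1,.055,.012),(-.1,-.055,.012)]))-sc]
    # scene far row +y pins: left..right
    r.append((proj("scene",W(p,[(xs[0],.032,.062),(xs[1],.032,.062),(xs[2],.032,.062),(xs[3],.032,.062),(xs[4],.032,.062),(xs[5],-.032,.062)]))-sp))
    return r if full else np.concatenate(r).ravel()
c=ray("top",(301,211),.012); print(c)
s=least_squares(res,[c[0],c[1],1.3,11.5],loss='soft_l1',f_scale=1.); print(s.x,s.cost)
for r in res(s.x,1): print(np.round(r,1).tolist())
f1=ray("top",np.array((176,210))/5-.4+[145,115],.01); f2=ray("scene",np.array((141,172))/5-.4+[290,225],.01); print(f1,f2)
a=cv2.imread("pics/scene0.png");b=cv2.imread("pics/top0.png")
t=np.zeros((600,800,3),np.uint8); t[:,:400]=crop(a,302,187,40,40,10)[:400].shape and cv2.copyMakeBorder(crop(a,302,187,40,40,10),0,200,0,0,0); t[:360,400:]=crop(b,150,120,40,36,10)
cv2.imwrite("pics/c3.png",t[:400])
E
python3 fit.py
```

```text
[ 0.45449383 -0.18320853  0.012     ]
[ 0.4581835  -0.18088632  2.38169434  2.12024259] 519.9324439659528
[[8.3, 31.7], [8.8, 17.1], [2.3, 15.1], [2.5, 0.7], [-4.5, -1.3]]
[[2.8, 1.5], [-3.7, -0.5], [-3.6, -15.2], [-10.3, -17.4], [-10.3, -31.3], [-17.0, -33.2]]
[[-1.6, -0.2], [-0.3, 0.2]]
[[46.3, -16.3], [-47.8, 16.7]]
[[32.3, -9.1], [17.0, -12.2], [-2.0, -9.4], [-11.4, -11.5], [-31.4, -8.3], [-33.1, 9.3]]
[0.66410929 0.21808413 0.01      ] [0.66545179 0.22178319 0.01      ]
```

View pics/c3.png

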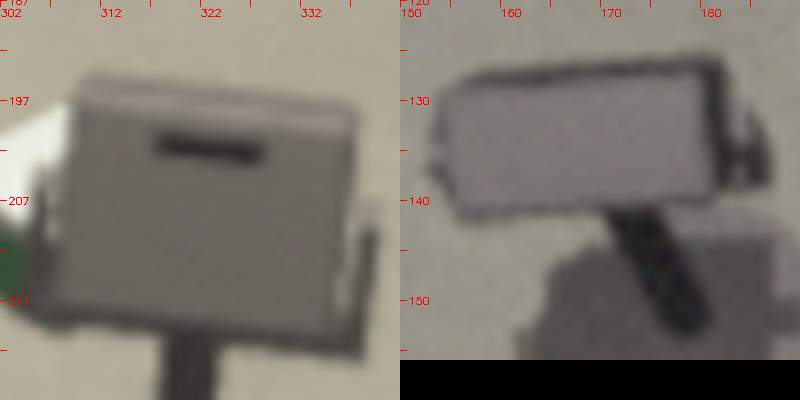

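```bash
python3 - <<'E'
s=open('fit.py').read()
i=s.index("    U=[(x");j=s.index("    return r if")
s=s[:i]+'''    U=[(x,-.032,.062) for x in xs[1:]]; Lo=[(x,.032,.062) for x in xs]
    r=[proj("top",W(p,U))-up, proj("top",W(p,Lo))-lo, proj("top",W(p,[(.1,.055,.012),(-.1,-.055,.012)]))-co,
       proj("scene",W(p,[(-.1,-.055,.012),(.1,.055,.012)]))-sc]
    r.append(proj("scene",W(p,[(xs[5],-.032,.062),(xs[3],-.032,.062),(xs[2],-.032,.062),(xs[1],-.032,.062),(xs[0],-.032,.062),(xs[0],.032,.062)]))-sp)
'''+s[j:]
s=s[:s.index("f1=ray")]
open('fit.py','w').write(s)
E
python3 fit.py
cat > scan.py <<'E'
from h import *
# corners: back face (x=+.02) in scene; silhouette corners in top
C=lambda p,L:(R.from_euler('z',p[2])*R.from_euler('y',p[3])).apply(L)+[p[0]+.012*np.cos(p[2]),p[1]+.012*np.sin(p[2]),.215]
b=lambda x,y,z:(x*.02,y*.04,z*.032)
L=[b(1,1,1),b(1,-1,1),b(-1,1,1),b(-1,-1,1)]; print("")
# robust guess: print projections for several tilts
for t in (.3,.42,.55):
    p=[.665,.22,np.arctan2(.22,.665),t]
    A=C(p,[b(x,y,z) for x in(1,-1) for z in(1,-1) for y in(1,-1)])
    print(t,np.round(proj("scene",A),1).tolist(),np.round(proj("top",A),1).tolist())
E
python3 scan.py
```

```text
[ 0.45449383 -0.18320853  0.012     ]
[ 0.45810122 -0.18268063  1.38046562 12.46963358] 2.9148698706853895
[[-0.7, 0.3], [-0.4, 0.1], [-0.2, 0.2], [-0.2, 0.1], [-0.4, 0.1]]
[[-0.2, 0.0], [0.0, 0.1], [-0.0, -0.2], [0.0, -0.4], [-0.0, -0.1], [0.1, -0.0]]
[[-1.0, -0.0], [0.2, 0.0]]
[[-1.3, -0.3], [0.4, -1.2]]
[[-0.5, -0.4], [-0.6, -0.0], [-0.4, 0.0], [-0.2, -0.2], [-0.3, 0.2], [-0.4, -0.2]]

0.3 [[340.7, 205.3], [311.7, 206.7], [336.9, 219.0], [309.1, 220.4], [337.8, 194.0], [309.5, 195.3], [334.2, 207.9], [307.0, 209.2]] [[150.6, 128.1], [176.0, 118.9], [156.6, 140.0], [181.0, 131.0], [154.0, 138.3], [179.7, 129.0], [159.9, 150.0], [184.6, 140.9]]
0.42 [[340.8, 207.0], [311.8, 208.4], [336.5, 218.4], [308.8, 219.7], [338.2, 194.6], [309.8, 196.0], [334.1, 206.3], [306.9, 207.7]] [[150.6, 127.7], [175.9, 118.5], [157.2, 141.3], [181.6, 132.4], [153.4, 136.9], [179.1, 127.5], [160.0, 150.4], [184.8, 141.3]]
0.55 [[340.8, 208.8], [311.9, 210.2], [336.1, 217.4], [308.5, 218.8], [338.6, 195.5], [310.1, 196.8], [334.0, 204.7], [306.8, 206.0]] [[150.6, 127.4], [175.8, 118.2], [157.7, 142.8], [182.1, 133.8], [152.9, 135.4], [178.5, 126.0], [160.0, 150.8], [184.9, 141.6]]
```

```bash
cat > scan.py <<'E'
from h import *
C=lambda p,L:(R.from_euler('z',p[2])*R.from_euler('y',-p[3])).apply(np.array(L))+[p[0]+.012*np.cos(p[2]),p[1]+.012*np.sin(p[2]),.215]
b=lambda x,y,z:(x*.02,y*.04,z*.032)
top=[b(-1,-1,1),b(-1,1,1),b(1,-1,1),b(1,1,1)]
ms=[(310.5,194.2),(337.5,197.3),(309.2,196.8),(337.3,200.7)]
mb=[(306.8,217.2),(336,220)]
mt=[(181,139.7),(156,141.5),(180.5,127.2),(154.5,129)]
def res(p,f=0):
    r=[proj("scene",C(p,top))-ms,.5*(proj("scene",C(p,[b(1,-1,-1),b(1,1,-1)]))-mb),proj("top",C(p,top))-mt,
       .7*np.atleast_2d((np.array(p[:2])-[.665,.220])*300)]
    return r if f else np.concatenate(r).ravel()
if __name__=="__main__":
    s=least_squares(res,[.665,.22,.1,.42],loss='soft_l1'); J=np.linalg.inv(s.jac.T@s.jac)
    print(s.x,s.cost,np.sqrt(np.diag(J))*.7)
    for r in res(s.x,1): print(np.round(r,1).tolist())
    p=s.x; Rw=R.from_euler('z',p[2])*R.from_euler('y',-p[3])
    print("window",C(p,[(-.021,0,0)]))
    V=[b(x,y,z) for x in(1,-1) for y in(1,-1) for z in(1,-1)]; E=[(0,1),(2,3),(4,5),(6,7),(0,2),(1,3),(4,6),(5,7),(0,4),(1,5),(2,6),(3,7)]
    a=cv2.imread("pics/scene0.png");bb=cv2.imread("pics/top0.png")
    t=np.zeros((600,800,3),np.uint8)
    rk=np.array([.4581,-.1827,1.3805])
    # rack boards: arch outline overlay, slot 0
    th=np.linspace(0,np.pi,20); y0=.013; 
    o=[(-.05,0),(.05,0),(.05,.05)]+[(.05*np.cos(q),.05+.05*np.sin(q)) for q in th if .05*np.cos(q)>.013]+[(.013,.175),(-.013,.175)]+[(.05*np.cos(q),.05+.05*np.sin(q)) for q in th if .05*np.cos(q)<-.013]+[(-.05,.05)]
    for k,(n,im,win1,win2) in enumerate((("scene",a,(302,187,40,30),(190,155,40,30)),("top",bb,(150,117,40,30),(270,185,40,30)))):
        c1=crop(im,*win1,10); P=(proj(n,C(p,V))-win1[:2])*10
        for i,j in E: cv2.line(c1,*[tuple(int(v) for v in P[q]) for q in(i,j)],(0,255,255),1)
        c2=crop(im,*win2,10); A,o0=board_T(rk,0,0,0)
        for x,col in((.006,(0,255,0)),(-.006,(255,0,0))):
            Q=(proj(n,(np.array([(x,y,z) for y,z in o])@A.T)+o0)-win2[:2])*10
            cv2.polylines(c2,[Q.astype(int)],True,col,1)
        t[300*k:300*k+300,:400]=c1; t[300*k:300*k+300,400:]=c2
    cv2.imwrite("pics/c4.png",t)
E
python3 scan.py
```

```text
[0.66754845 0.22017288 0.02133816 0.39230045] 4.416315187307431 [0.00154763 0.00086511 0.02288963 0.04734358]
[[-0.9, -0.5], [0.4, -0.2], [-0.8, -0.4], [0.3, -0.9]]
[[-0.4, 0.7], [-0.6, 1.2]]
[[0.6, 0.5], [-1.4, 0.5], [-0.2, -0.6], [-1.3, -0.5]]
[[0.5, 0.0]]
window [[0.66014546 0.22001489 0.20697138]]
```

View pics/c4.png

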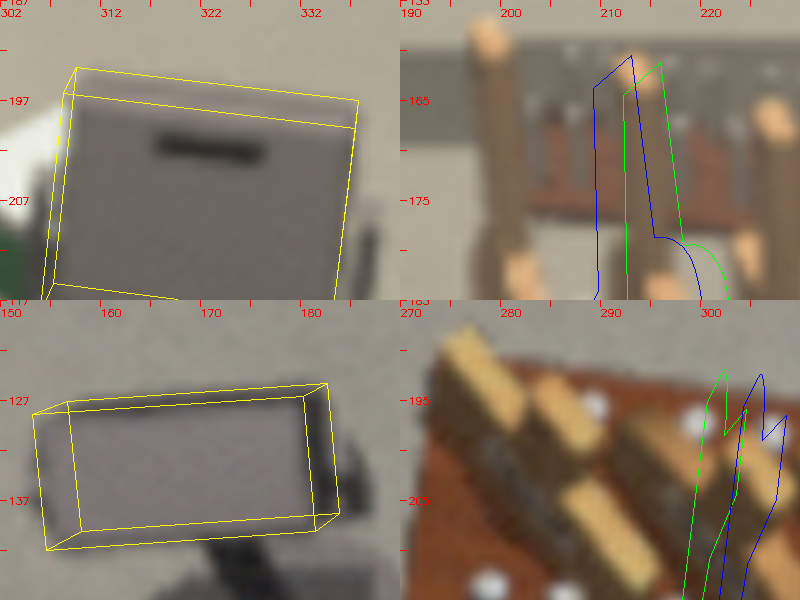

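The scanner overlay fits well. The board overlay doesn't match the boards' direction, so I'll check that from measured points.

```bash
python3 - <<'E'
from h import *
o=np.array([178,158])-.45
for nm,n,px,z in [("sq near bot","scene",o+np.array([562,582])/10,.012),("sq near sh","scene",o+np.array([540,325])/10,.112),("sq far sh","scene",o+np.array([470,215])/10,.112),
 ("sq handle","scene",o+np.array([500,95])/10,.187),("arch h","scene",o+np.array([360,48])/10,.187),("gable h","scene",o+np.array([215,18])/10,.187),
 ("sq shL top",'top',(277.5,192),.112),("sq shR top",'top',(290.8,209),.112),("sq hand top",'top',(287,197),.187),
 ("arch hand top",'top',(305.5,202.3),.187),("gable hand top",'top',(325.5,205.5),.187)]:
    print(nm,ray(n,px,z).round(3))
E
```

```text
sq near bot [ 0.514 -0.096  0.012]
sq near sh [ 0.501 -0.104  0.112]
sq far sh [ 0.438 -0.15   0.112]
sq handle [ 0.476 -0.123  0.187]
arch h [ 0.456 -0.18   0.187]
gable h [ 0.448 -0.237  0.187]
sq shL top [ 0.503 -0.103  0.112]
sq shR top [ 0.447 -0.141  0.112]
sq hand top [ 0.472 -0.126  0.187]
arch hand top [ 0.453 -0.18   0.187]
gable hand top [ 0.44  -0.239  0.187]
```

```bash
python3 - <<'E'
from h import *
A,o=board_T([.4581,-.1827,1.3805],0,0,0)
print(A.round(2),o)
for q in [(0,0,.175),(0,.013,.175),(0,-.013,.175),(0,.05,.05),(0,-.05,.05),(0,.05,0),(0,-.05,0)]:
    P=A@np.array(q)+o; print(q,P.round(3),proj("top",P).round(1),proj("scene",P).round(1))
E
```

```text
[[ 0.19 -0.98  0.  ]
 [ 0.98  0.19  0.  ]
 [ 0.    0.    1.  ]] [ 0.4581 -0.1827  0.012 ]
(0, 0, 0.175) [ 0.458 -0.183  0.187] [[306.2 200.5]] [[212.7 162.5]]
(0, 0.013, 0.175) [ 0.445 -0.18   0.187] [[305.6 204.7]] [[214.6 160.9]]
(0, -0.013, 0.175) [ 0.471 -0.185  0.187] [[306.7 196.2]] [[210.9 164.2]]
(0, 0.05, 0.05) [ 0.409 -0.173  0.062] [[300.3 222.6]] [[221.6 185.7]]
(0, -0.05, 0.05) [ 0.507 -0.192  0.062] [[304.  192.5]] [[207.9 199.5]]
(0, 0.05, 0) [ 0.409 -0.173  0.012] [[299.  224.6]] [[222.3 196.8]]
(0, -0.05, 0) [ 0.507 -0.192  0.012] [[302.6 195.4]] [[208.9 210.9]]
```

```bash
python3 - <<'E'
from h import *
th=np.linspace(0,np.pi,30)
o=[(-.05,0),(.05,0),(.05,.05)]+[(.05*np.cos(q),.05+.05*np.sin(q)) for q in th if .05*np.cos(q)>.013]+[(.013,.0983),(.013,.175),(-.013,.175),(-.013,.0983)]+[(.05*np.cos(q),.05+.05*np.sin(q)) for q in th if .05*np.cos(q)<-.013]+[(-.05,.05)]
A=R.from_euler('z',2.19).as_matrix(); o0=np.array([.456,-.1815,.012])
t=np.zeros((600,800,3),np.uint8)
for k,(n,w) in enumerate((("scene",(195,157,40,60)),("top",(282,187,40,50)))):
    im=cv2.imread(f"pics/{n}0.png")
    if n=="scene": w=(196,158,36,54)
    else: w=(288,188,32,46)
    for j in(0,1):
        kk=11 if n=="scene" else 12; c=crop(im,*w,kk)
        if j:
            for x,col in((.006,(0,255,0)),(-.006,(255,0,0))):
                Q=(proj(n,(np.array([(x,y,z) for y,z in o])@A.T)+o0)-w[:2])*kk; cv2.polylines(c,[Q.round().astype(int)],True,col,1)
            Q=(proj(n,(np.array([(.006,y,z) for y,z in((-.023,.034),(.023,.034),(.023,.066),(-.023,.066))])@A.T)+o0)-w[:2])*kk; cv2.polylines(c,[Q.round().astype(int)],True,(0,0,255),1)
        c=cv2.resize(c,None,fx=(200 if 1 else 1)/c.shape[1]*1.0,fy=200/c.shape[1]) if 0 else c
        h=min(600,c.shape[0]); 
        x0=(0 if n=="scene" else 0)
        globals().setdefault("parts",[]).append(c)
# scene pair 396 wide x594; top pair 384 x552
P1=np.hstack([cv2.resize(p,(200,300)) for p in parts[:2]]); 
big=np.zeros((600,800,3),np.uint8)
big[:552,:384]=parts[2][:552]; big[:552,400:784]=parts[3][:552]
cv2.imwrite("pics/c5.png",big)
big2=np.zeros((600,800,3),np.uint8); big2[:594,:396]=parts[0]; big2[:594,400:796]=parts[1]; cv2.imwrite("pics/c6.png",big2)
E
```

```text
(no output)
```

View pics/c5.png

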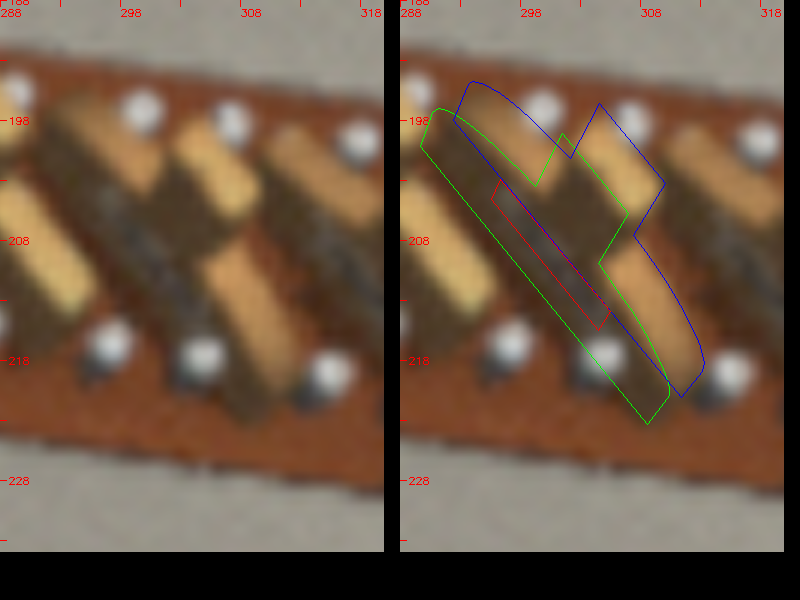

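The enlarged crop settles it. In the top view, the middle board has curved shoulders at (297,199) and (309,214), its handle top is at (306,202), and its striped label is at (300,208). The neighbours are the square board at (283,200) and the gable at (322,208). So the arched board is the middle one, its label normal has a yaw of about 2.17 rad, and its handle is at about (0.454, -0.181). Moving over it now.

```bash
r='x'; python3 -m pendant '[[0.6,[0.039,-0.026,0],[0,0,0]],[0.6,[0.039,-0.026,0],[0,0,0]],[0.6,[0.039,-0.026,0],[0,0,0]],[0.6,[0.039,-0.026,0],[0,0,0]],[0.6,[0.039,-0.026,0],[0,0,0]]]'
python3 -m pendant '[[0.6,[0.039,-0.026,0],[0,0,0]],[0.6,[0.039,-0.026,0],[0,0,0]],[0.6,[0.039,-0.026,0],[0,0,0]],[0.6,[0.039,-0.026,0],[0,0,0]],[0.6,[0,0,0],[0,0,-8]]]'
python3 -m pendant '[[0.6,[0,0,0],[0,0,-8]],[0.6,[0,0,0],[0,0,-8]],[0.6,[0,0,0],[0,0,-8]],[0.6,[0,0,0],[0,0,-8]],[0.6,[0,0,0],[0,0,-8]]]'
python3 -m pendant '[[0.6,[0,0,0],[0,0,-8]],[0.6,[0,0,0],[0,0,-8]],[0.6,[0,0,0],[0,0,-8]],[0.6,[0,0,0],[0,0,-8]],[0.6,[0,0,0],[0,0,-8]]]'
```

```text
time: 0.6
position: [0.3493, -0.3363, 0.2309]
tool_rot: [-3.082, -0.604, 0.0]
ft_force: [1.2, -0.4, 0.4]
grip_width: 0.599
finger_force: 0.0
time: 1.1
position: [0.4559, -0.1782, 0.2309]
tool_rot: [-3.027, -0.834, -0.001]
ft_force: [-0.2, -0.5, 0.2]
grip_width: 0.596
finger_force: 0.0
time: 1.6
position: [0.4535, -0.1827, 0.2308]
tool_rot: [-2.564, -1.814, 0.001]
ft_force: [0.0, -0.3, 0.4]
grip_width: 0.6
finger_force: 0.0
time: 2.1
position: [0.4535, -0.1828, 0.2308]
tool_rot: [-1.789, -2.581, 0.0]
ft_force: [-0.3, -0.4, 0.2]
grip_width: 0.603
finger_force: 0.0
```

```bash
cat > st.py <<'E'
from h import *
s=state(); M=R.from_rotvec(s["tool_rot"]).as_matrix()
print(round(s["time"],2),"pos",s["position"].round(4),"q",np.round(s["qpos"],2),"\nx",M[:,0].round(3),"y",M[:,1].round(3),"yaw_y",np.arctan2(M[1,1],M[0,1]).round(3),"z",M[:,2].round(3),"F",np.round(s["ft_force"],1),s["grip_width"],s["finger_force"])
E
python3 st.py
```

```text
2.1 pos [ 0.4535 -0.1828  0.2308] q [-0.51  0.2  -0.16  1.21 -0.    0.7 ] 
x [-0.351  0.936  0.001] y [ 0.936  0.351 -0.001] yaw_y 0.359 z [-0.001  0.    -1.   ] F [-0.3 -0.4  0.2] 0.6029673820299397 0.0
```

```bash
python3 -m pendant '[[0.6,[0,0,0],[0,0,-8]],[0.6,[0,0,0],[0,0,-8]],[0.6,[0,0,0],[0,0,-8]],[0.6,[0,0,0],[0,0,-8]],[0.6,[0,0,0],[0,0,-8]]]' >/dev/null
python3 -m pendant '[[0.6,[0,0,0],[0,0,-8]],[0.6,[0,0,0],[0,0,-8]],[0.6,[0,0,0],[0,0,-8]],[0.6,[0,0,0],[0,0,-8]],[0.6,[0,0,0],[0,0,-8]]]' >/dev/null
python3 -m pendant '[[0.6,[0,0,0],[0,0,-8]],[0.6,[0,0,0],[0,0,-8]],[0.6,[0,0,0],[0,0,-8]],[0.6,[0,0,0],[0,0,0]]]' >/dev/null
python3 st.py
python3 - <<'E'
from h import *
a=capture("scene");cv2.imwrite("pics/s1.png",a[:,:,::-1].copy());b=capture("top");cv2.imwrite("pics/t1.png",b[:,:,::-1].copy())
c=cv2.imread("pics/s1.png"); c2=cv2.imread("pics/t1.png")
A=crop(c,180,130,66,100,6); B=crop(c2,270,170,66,100,6)
cv2.imwrite("pics/v8.png",np.hstack([A,B])[:600])
E
```

```text
3.5 pos [ 0.4536 -0.1828  0.2309] q [-0.51  0.2  -0.16  1.21 -0.   -1.11] 
x [-0.827 -0.562  0.   ] y [-0.562  0.827  0.001] yaw_y 2.168 z [-0.001  0.    -1.   ] F [-0.3 -0.1  0.3] 0.6004820015188835 0.0
```

View pics/v8.png

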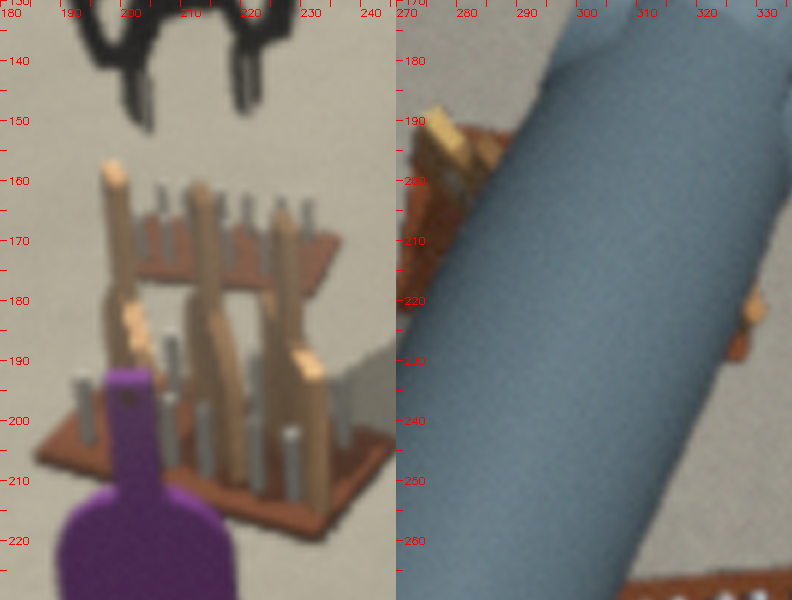

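The fingers straddle the middle handle, at scene (212,163). Descending and gripping.

```bash
python3 -m pendant '[[0.6,[-0.001,0.001,0.022],[0,0,0]],[0.6,[0,0,0.022],[0,0,0]],[0.6,[0,0,0.022],[0,0,0]],[0.6,[0,0,0.022],[0,0,0]],[0.6,[0,0,0],[0,0,0]]]'
python3 -m pendant '[[0,[0,0,0],[0,0,0]],[0,[0,0,0],[0,0,0]],[0,[0,0,0],[0,0,0]],[0,[0,0,0],[0,0,0]],[0,[0,0,0],[0,0,0]]]'
python3 -m pendant '[[0,[0,0,0],[0,0,0]],[0,[0,0,0],[0,0,0]],[0,[0,0,0],[0,0,0]]]'; python3 st.py
```

```text
time: 4.1
position: [0.4518, -0.1803, 0.1405]
tool_rot: [0.92, -2.999, -0.007]
ft_force: [-0.0, 0.2, -0.1]
grip_width: 0.599
finger_force: 0.0
time: 4.6
position: [0.4552, -0.182, 0.1448]
tool_rot: [-0.923, 3.001, -0.003]
ft_force: [-0.8, 0.7, 6.2]
grip_width: 0.128
finger_force: 59.6
time: 4.9
position: [0.4551, -0.182, 0.1448]
tool_rot: [-0.923, 3.001, -0.003]
ft_force: [-0.9, 1.0, 5.6]
grip_width: 0.136
finger_force: 59.6
4.9 pos [ 0.4551 -0.182   0.1448] q [-0.51  0.25 -0.33  0.99  0.   -1.11] 
x [-0.827 -0.562 -0.001] y [-0.562  0.827 -0.002] yaw_y 2.168 z [ 0.002 -0.001 -1.   ] F [-0.9  1.   5.6] 0.1357935187542318 59.63453829288483
```

```bash
python3 -m pendant '[[0,[0,0,-0.01],[0,0,0]],[0,[0,0,-0.015],[0,0,0]],[0,[0,0,-0.015],[0,0,0]],[0,[0,0,-0.015],[0,0,0]],[0,[0,0,-0.02],[0,0,0]]]'
python3 -m pendant '[[0,[0,0,-0.025],[0,0,0]],[0,[0,0,-0.025],[0,0,0]],[0,[0,0,-0.025],[0,0,0]],[0,[0,0,-0.025],[0,0,0]],[0,[0,0,-0.025],[0,0,0]]]'
python3 -m pendant '[[0,[0,0,-0.01],[0,0,0]],[0,[0,0,0],[0,0,0]]]'; python3 st.py
```

```text
time: 5.4
position: [0.4535, -0.1813, 0.2187]
tool_rot: [0.924, -3.001, -0.002]
ft_force: [-0.3, 0.2, -1.1]
grip_width: 0.137
finger_force: 58.5
time: 5.9
position: [0.4538, -0.1814, 0.3447]
tool_rot: [0.924, -3.002, 0.0]
ft_force: [0.5, 0.6, -1.9]
grip_width: 0.136
finger_force: 58.6
time: 6.1
position: [0.4548, -0.182, 0.3547]
tool_rot: [-0.924, 3.001, -0.004]
ft_force: [0.7, -0.1, -2.8]
grip_width: 0.129
finger_force: 58.6
6.1 pos [ 0.4548 -0.182   0.3547] q [-0.51  0.2   0.15  1.52 -0.   -1.11] 
x [-0.827 -0.562 -0.001] y [-0.562  0.827 -0.003] yaw_y 2.168 z [ 0.003 -0.002 -1.   ] F [ 0.7 -0.1 -2.8] 0.12914086521058482 58.60483109951019
```

```bash
python3 -m pendant '[[0,[-0.012,0.018,0],[0,0,0]],[0,[-0.024,0.036,0],[0,0,0]],[0,[-0.024,0.036,0],[0,0,0]],[0,[-0.024,0.036,0],[0,0,0]],[0,[-0.024,0.036,0],[0,0,0]]]'
python3 -m pendant '[[0,[-0.024,0.036,0],[0,0,0]],[0,[-0.024,0.036,0],[0,0,0]],[0,[-0.024,0.036,0],[0,0,0]],[0,[-0.024,0.036,0],[0,0,0]],[0,[-0.012,0.018,0],[0,0,4]]]'
python3 -m pendant '[[0,[0,0,0],[0,0,8]],[0,[0,0,0],[0,0,8]],[0,[0,0,0],[0,0,8]],[0,[0,0,0],[0,0,8]],[0,[0,0,0],[0,0,8]]]'
python3 -m pendant '[[0,[0,0,0],[0,0,8]],[0,[0,0,0],[0,0,8]],[0,[0,0,0],[0,0,8]],[0,[0,0,0],[0,0,8]],[0,[0,0,0],[0,0,8]]]' >/dev/null
python3 -m pendant '[[0,[0,0,0],[0,0,8]],[0,[0,0,0],[0,0,8]],[0,[0,0,0],[0,0,8]],[0,[0,0,0],[0,0,8]],[0,[0,0,0],[0,0,7]]]' >/dev/null
python3 -m pendant '[[0,[0,0,0],[0,0,0]]]' >/dev/null; python3 st.py
```

```text
time: 6.6
position: [0.4514, 0.0147, 0.3517]
tool_rot: [0.923, -3.001, -0.002]
ft_force: [0.9, 0.2, -1.8]
grip_width: 0.131
finger_force: 58.9
time: 7.1
position: [0.4494, 0.2107, 0.3514]
tool_rot: [0.82, -3.03, -0.001]
ft_force: [0.2, -0.7, -2.2]
grip_width: 0.137
finger_force: 59.0
time: 7.6
position: [0.4498, 0.2076, 0.3515]
tool_rot: [-0.276, -3.127, 0.002]
ft_force: [0.3, 0.1, -2.6]
grip_width: 0.131
finger_force: 59.0
8.7 pos [0.4499 0.2076 0.3516] q [ 0.3   0.21  0.17  1.53 -0.    1.85] 
x [-0.022  1.    -0.001] y [ 1.     0.022 -0.003] yaw_y 0.022 z [-0.003 -0.001 -1.   ] F [-0.4 -0.1 -2. ] 0.1325673750427626 59.02452349662781
```

```bash
cat > edge.py <<'E'
from h import *
from scan import C,b
from scipy.ndimage import map_coordinates
def meas(im,a,c,w=2.5,n=12,lo=.15,hi=.85):
    """signed normal offset (px) of the strongest gradient near segment a-c"""
    d=(c-a)/np.linalg.norm(c-a); nn=np.array([-d[1],d[0]]); s=np.arange(-w-1,w+1.01,.1); out=[]
    prof=np.zeros(len(s))
    for f in np.linspace(lo,hi,n):
        p=a+f*(c-a)+s[:,None]*nn; prof+=map_coordinates(im,[p[:,1],p[:,0]],order=3,mode='nearest')
    g=np.abs(np.gradient(prof/n)); g[(np.abs(s)>w)]=0; i=g.argmax(); k=slice(max(0,i-6),i+7); return (s[k]*g[k]**2).sum()/(g[k]**2).sum(), g[i], nn
def track(ims,model,E,p0,w,prior=None,it=8):
    """E: list (cam,P,Q) local points; model(p,L)->world"""
    p=np.array(p0,float)
    for _ in range(it):
        tg=[]
        for n,P,Q in E:
            a,c=proj(n,model(p,[P,Q])); o,g,nn=meas(ims[n],a,c,w); tg.append(((a+c)/2+o*nn,nn,a,c,n,P,Q,o,g))
        def res(q):
            r=[]
            for m,nn,a,c,n,P,Q,o,g in tg:
                A,B=proj(n,model(q,[P,Q])); r+= [((A-a)@nn-o)*.7,((B-c)@nn-o)*.7]
            return np.array(r+(list(prior(q)) if prior else []))
        s=least_squares(res,p,loss='soft_l1',f_scale=.5); p=s.x
    return p,[(t[4],round(t[7],2),round(t[8],1)) for t in tg],np.sqrt(np.diag(np.linalg.pinv(s.jac.T@s.jac)))
if __name__=="__main__":
    ims={n:cv2.imread(f"pics/{n}0.png",0).astype(float) for n in("scene","top")}
    S=[("scene",b(-1,-1,1),b(-1,1,1)),("scene",b(1,-1,1),b(1,1,1)),("scene",b(1,-1,1),b(1,-1,0)),("scene",b(1,1,1),b(1,1,-1))]
    BB=[("scene",b(1,-1,-1),b(1,1,-1))]
    T=[("top",b(-1,-1,1),b(-1,1,1)),("top",b(1,-1,1),b(1,1,1)),("top",b(-1,1,1),b(1,1,1)),("top",b(-1,-1,1),b(1,-1,1))]
    pr=lambda q:(np.array(q[:2])-[.665,.220])*200
    for nm,E in(("S+T",S+T),("+BB",S+T+BB),("S",S+BB)):
        for w in (1.5,2.):
            p,r,e=track(ims,C,E,[.6675,.220,.021,.392],w,pr); print(nm,w,p.round(4),e.round(3),r)
E
python3 edge.py
```

```text
S+T 1.5 [0.6682 0.2211 0.0242 0.3187] [0.004 0.002 0.041 0.101] [('scene', np.float64(0.31), np.float64(2.3)), ('scene', np.float64(0.02), np.float64(2.1)), ('scene', np.float64(-0.3), np.float64(5.3)), ('scene', np.float64(0.23), np.float64(2.9)), ('top', np.float64(0.01), np.float64(2.0)), ('top', np.float64(0.04), np.float64(4.5)), ('top', np.float64(-0.14), np.float64(2.2)), ('top', np.float64(0.07), np.float64(3.7))]
S+T 2.0 [0.6682 0.2211 0.0242 0.3184] [0.003 0.002 0.041 0.1  ] [('scene', np.float64(0.31), np.float64(2.3)), ('scene', np.float64(0.02), np.float64(2.1)), ('scene', np.float64(-0.3), np.float64(5.3)), ('scene', np.float64(0.23), np.float64(2.9)), ('top', np.float64(0.02), np.float64(2.0)), ('top', np.float64(0.1), np.float64(4.5)), ('top', np.float64(-0.14), np.float64(2.2)), ('top', np.float64(0.07), np.float64(3.7))]
+BB 1.5 [0.6683 0.2211 0.0239 0.32  ] [0.003 0.002 0.039 0.096] [('scene', np.float64(0.3), np.float64(2.3)), ('scene', np.float64(0.02), np.float64(2.1)), ('scene', np.float64(-0.3), np.float64(5.3)), ('scene', np.float64(0.23), np.float64(2.9)), (
[... 574 characters left out ...]
(-0.14), np.float64(2.2)), ('top', np.float64(0.07), np.float64(3.7)), ('scene', np.float64(0.02), np.float64(4.1))]
S 1.5 [0.6683 0.2209 0.0313 0.3286] [0.003 0.003 0.067 0.108] [('scene', np.float64(0.28), np.float64(2.3)), ('scene', np.float64(0.13), np.float64(2.1)), ('scene', np.float64(-0.32), np.float64(5.3)), ('scene', np.float64(0.2), np.float64(2.9)), ('scene', np.float64(0.1), np.float64(4.1))]
S 2.0 [0.6683 0.2209 0.0313 0.3286] [0.003 0.003 0.067 0.108] [('scene', np.float64(0.28), np.float64(2.3)), ('scene', np.float64(0.13), np.float64(2.1)), ('scene', np.float64(-0.32), np.float64(5.3)), ('scene', np.float64(0.2), np.float64(2.9)), ('scene', np.float64(0.1), np.float64(4.1))]
```

```bash
python3 - <<'E'
from edge import *
ims={n:cv2.imread(f"pics/{n}0.png",0).astype(float) for n in("scene","top")}
p=[.6682,.2211,.024,.32]
def prof(n,P,Q,rng):
    a,c=proj(n,C(p,[P,Q])); d=(c-a)/np.linalg.norm(c-a); nn=np.array([-d[1],d[0]])
    if nn[1]<0: nn=-nn
    s=np.arange(*rng,.5); v=np.zeros(len(s))
    for f in np.linspace(.2,.8,25):
        q=a+f*(c-a)+s[:,None]*nn; v+=map_coordinates(ims[n],[q[:,1],q[:,0]],order=1)/25
    print(n,"zero=",((a+c)/2).round(1)); print([(float(x),int(round(y))) for x,y in zip(s,v)])
    for t in(.32,.36,.4,.45):
        out=[]
        for nm,A,B in(("TF",b(-1,-1,1),b(-1,1,1)),("TB",b(1,-1,1),b(1,1,1)),("BB",b(1,-1,-1),b(1,1,-1)),("BF",b(-1,-1,-1),b(-1,1,-1))):
            q=proj(n,C([*p[:3],t],[A,B])).mean(0); out.append((nm,float(((q-(a+c)/2)@nn).round(2))))
        print(t,out)
prof("top",b(1,-1,1),b(1,1,1),(-5,18)); prof("scene",b(1,-1,1),b(1,1,1),(-6,26))
# free z + camera offsets
S=[("scene",b(-1,-1,1),b(-1,1,1)),("scene",b(1,-1,1),b(1,1,1)),("scene",b(1,-1,1),b(1,-1,0)),("scene",b(1,1,1),b(1,1,-1)),("scene",b(1,-1,-1),b(1,1,-1))]
T=[("top",b(-1,-1,1),b(-1,1,1)),("top",b(1,-1,1),b(1,1,1)),("top",b(-1,1,1),b(1,1,1)),("top",b(-1,-1,1),b(1,-1,1))]
Cz=lambda q,L:C(q[:4],L)+[0,0,q[4]]
pr=lambda q:np.r_[(np.array(q[:2])-[.665,.220])*100,q[4]*150]
q,r,e=track(ims,Cz,S+T,[.668,.221,.024,.33,0],1.5,pr); print(q.round(4),[(x[0],float(x[1])) for x in r])
E
```

```text
top zero= [166.4 126.6]
[(-5.0, 147), (-4.5, 148), (-4.0, 148), (-3.5, 148), (-3.0, 148), (-2.5, 147), (-2.0, 147), (-1.5, 145), (-1.0, 138), (-0.5, 123), (0.0, 104), (0.5, 88), (1.0, 82), (1.5, 92), (2.0, 104), (2.5, 113), (3.0, 119), (3.5, 121), (4.0, 122), (4.5, 122), (5.0, 122), (5.5, 122), (6.0, 122), (6.5, 121), (7.0, 121), (7.5, 120), (8.0, 120), (8.5, 119), (9.0, 119), (9.5, 119), (10.0, 119), (10.5, 118), (11.0, 118), (11.5, 117), (12.0, 117), (12.5, 115), (13.0, 112), (13.5, 106), (14.0, 98), (14.5, 95), (15.0, 100), (15.5, 105), (16.0, 109), (16.5, 112), (17.0, 112), (17.5, 112)]
0.32 [('TF', 13.61), ('TB', 0.0), ('BB', 0.47), ('BF', 13.52)]
0.36 [('TF', 14.04), ('TB', 0.44), ('BB', 0.05), ('BF', 13.1)]
0.4 [('TF', 14.46), ('TB', 0.88), ('BB', -0.36), ('BF', 12.66)]
0.45 [('TF', 14.96), ('TB', 1.46), ('BB', -0.85), ('BF', 12.11)]
scene zero= [323.2 199. ]
[(-6.0, 169), (-5.5, 169), (-5.0, 168), (-4.5, 165), (-4.0, 159), (-3.5, 149), (-3.0, 140), (-2.5, 134), (-2.0, 133), (-1.5, 137), (-1.0, 138), (-0.5, 132), (0.0, 124), (0.5, 114), (1.0, 104), (1.5, 94), (2.0, 84), (2.5, 
[... 337 characters left out ...]
(16.5, 100), (17.0, 100), (17.5, 100), (18.0, 100), (18.5, 99), (19.0, 98), (19.5, 92), (20.0, 84), (20.5, 76), (21.0, 73), (21.5, 77), (22.0, 91), (22.5, 107), (23.0, 119), (23.5, 127), (24.0, 131), (24.5, 132), (25.0, 133), (25.5, 133)]
0.32 [('TF', -3.8), ('TB', 0.0), ('BB', 22.11), ('BF', 17.67)]
0.36 [('TF', -3.63), ('TB', -0.4), ('BB', 21.98), ('BF', 18.07)]
0.4 [('TF', -3.45), ('TB', -0.78), ('BB', 21.82), ('BF', 18.45)]
0.45 [('TF', -3.19), ('TB', -1.23), ('BB', 21.59), ('BF', 18.91)]
[ 6.687e-01  2.214e-01  1.870e-02  3.315e-01 -1.000e-04] [('scene', 0.1), ('scene', 0.03), ('scene', -0.29), ('scene', 0.24), ('scene', -0.07), ('top', 0.02), ('top', 0.1), ('top', -0.13), ('top', 0.1)]
```

```bash
python3 - <<'E'
from edge import *
im={n:cv2.imread(f"pics/{n}0.png",0).astype(float) for n in("scene","top")}
p=[.6682,.2211,.022,.37]
def prof(n,P,Q,rng,fs):
    a,c=proj(n,C(p,[P,Q])); d=(c-a)/np.linalg.norm(c-a); nn=np.array([-d[1],d[0]]); nn=nn*np.sign(nn[1])
    s=np.arange(*rng,.25); v=np.zeros(len(s))
    for f in fs: q=a+f*(c-a)+s[:,None]*nn; v+=map_coordinates(im[n],[q[:,1],q[:,0]],order=3)/len(fs)
    print(fs.round(2)[[0,-1]],[(float(x),int(round(y))) for x,y in zip(s,v)])
for fs in (np.linspace(.06,.2,8),np.linspace(.75,.93,8)): prof("scene",b(1,-1,1),b(1,1,1),(-5,3.1),fs)
for t in(.32,.37,.42,.47):
    o=[]
    for f in (.13,.84):
        A=C([*p[:3],.37],[b(1,-1,1),b(1,1,1)]);a,c=proj("scene",A);d=(c-a)/np.linalg.norm(c-a); nn=np.array([-d[1],d[0]]);nn*=np.sign(nn[1])
        for x in(-1,1,):
            y=2*f-1; q=proj("scene",C([*p[:3],t],[b(x,y,1)]))[0]; o.append(round(float((q-(a+f*(c-a)))@nn),2))
    print(t,"TF,TB at f=.13; .84:",o)
for fs in (np.linspace(.1,.3,8),np.linspace(.7,.9,8)): prof("top",b(1,-1,1),b(1,1,1),(-3,5),fs)
E
```

```text
[0.06 0.2 ] [(-5.0, 170), (-4.75, 170), (-4.5, 170), (-4.25, 169), (-4.0, 168), (-3.75, 166), (-3.5, 163), (-3.25, 159), (-3.0, 154), (-2.75, 148), (-2.5, 143), (-2.25, 138), (-2.0, 135), (-1.75, 134), (-1.5, 133), (-1.25, 134), (-1.0, 136), (-0.75, 137), (-0.5, 137), (-0.25, 135), (0.0, 132), (0.25, 128), (0.5, 123), (0.75, 118), (1.0, 113), (1.25, 110), (1.5, 107), (1.75, 105), (2.0, 104), (2.25, 104), (2.5, 104), (2.75, 105), (3.0, 105)]
[0.75 0.93] [(-5.0, 168), (-4.75, 168), (-4.5, 168), (-4.25, 168), (-4.0, 166), (-3.75, 164), (-3.5, 160), (-3.25, 155), (-3.0, 149), (-2.75, 143), (-2.5, 138), (-2.25, 134), (-2.0, 131), (-1.75, 131), (-1.5, 132), (-1.25, 135), (-1.0, 138), (-0.75, 140), (-0.5, 140), (-0.25, 138), (0.0, 133), (0.25, 128), (0.5, 123), (0.75, 118), (1.0, 113), (1.25, 110), (1.5, 108), (1.75, 106), (2.0, 106), (2.25, 105), (2.5, 105), (2.75, 105), (3.0, 105)]
0.32 TF,TB at f=.13; .84: [-3.29, 0.49, -3.32, 0.5]
0.37 TF,TB at f=.13; .84: [-3.08, 0.0, -3.11, 0.0]
0.42 TF,TB at f=.13; .84: [-2.84, -0.47, -2.87, -0.47]
0.47 TF,TB at f=.13; .84: [-2.57, -0.91, -2.6, -0.92]
[0.1 0.3] [(-3.0, 147), (-2.75, 146), (-2.5, 147), (-2.25, 147), (-2.0, 146), (-1.75, 144), (-1.5, 139), (-1.25, 132), (-1.0, 122), (-0.75, 111), (-0.5, 99), (-0.25, 89), (0.0, 81), (0.25, 77), (0.5, 77), (0.75, 83), (1.0, 91), (1.25, 101), (1.5, 109), (1.75, 114), (2.0, 118), (2.25, 121), (2.5, 122), (2.75, 123), (3.0, 124), (3.25, 124), (3.5, 124), (3.75, 123), (4.0, 123), (4.25, 122), (4.5, 122), (4.75, 122)]
[0.7 0.9] [(-3.0, 147), (-2.75, 147), (-2.5, 147), (-2.25, 148), (-2.0, 147), (-1.75, 147), (-1.5, 144), (-1.25, 140), (-1.0, 134), (-0.75, 127), (-0.5, 118), (-0.25, 108), (0.0, 100), (0.25, 94), (0.5, 92), (0.75, 94), (1.0, 99), (1.25, 104), (1.5, 109), (1.75, 113), (2.0, 115), (2.25, 117), (2.5, 119), (2.75, 119), (3.0, 120), (3.25, 121), (3.5, 121), (3.75, 121), (4.0, 121), (4.25, 121), (4.5, 121), (4.75, 120)]
```

```bash
cat > tgt.py <<'E'
from h import *
import sys
t,psi,sx,sy=.345,.022,.668,.221
W=R.from_euler('z',psi)*R.from_euler('y',-t); Wm=W.as_matrix()
head=np.array([sx+.012*np.cos(psi),sy+.012*np.sin(psi),.215]); win=head-.021*Wm[:,0]
lab=win-.09*Wm[:,0]
def go(zt=.1328,y0=0,back=0):
    tcp=lab+Wm@[-.006-back,y0,zt-.05]
    Rt=np.c_[Wm[:,1],Wm[:,0],-Wm[:,2]]
    s=state(); M=R.from_rotvec(s["tool_rot"]).as_matrix(); p=np.array(s["position"])
    print("win",win.round(4),"lab",lab.round(4),"tcp",tcp.round(4))
    print("d in present tool axes mm",(M.T@(tcp-p)*1000).round(1),"in target axes mm",(Rt.T@(tcp-p)*1000).round(1),"turn deg",np.rad2deg(R.from_matrix(M.T@Rt).as_rotvec()).round(2))
if __name__=="__main__": go(back=.03)
E
python3 tgt.py
```

```text
win [0.6602 0.2208 0.2079] lab [0.5756 0.219  0.1775] tcp [0.5137 0.2176 0.2432]
d in present tool axes mm [  8.7  64.3 108.2] in target axes mm [  8.6  23.6 123.7] turn deg [-19.93   0.06  -0.02]
```

```bash
python3 -m pendant '[[0,[0,0,0],[-4,0,0]],[0,[0,0,0],[-6,0,0]],[0,[0,0,0],[-6,0,0]],[0,[0,0,0],[-3.9,0,0]],[0,[0.0015,0.004,0.018],[0,0,0]]]'
python3 -m pendant '[[0,[0.0015,0.004,0.022],[0,0,0]],[0,[0.0015,0.004,0.022],[0,0,0]],[0,[0.0015,0.004,0.022],[0,0,0]],[0,[0.0015,0.004,0.022],[0,0,0]],[0,[0.001,0.0035,0.017],[0,0,0]]]'
python3 -m pendant '[[0,[0,0,0],[0,0,0]],[0,[0,0,0],[0,0,0]]]'; python3 st.py; python3 tgt.py
python3 - <<'E'
from h import *
from tgt import Wm
a=capture("scene")[:,:,::-1].copy();b=capture("top")[:,:,::-1].copy(); cv2.imwrite("pics/s2.png",a);cv2.imwrite("pics/t2.png",b)
s=state();M=R.from_rotvec(s["tool_rot"]).as_matrix(); p=np.array(s["position"])
B=np.c_[M[:,1],M[:,0],-M[:,2]]; o0=p-B@[0,0,.1328]
th=np.linspace(0,np.pi,30)
o=[(-.05,0),(.05,0),(.05,.05)]+[(.05*np.cos(q),.05+.05*np.sin(q)) for q in th if .05*np.cos(q)>.013]+[(.013,.0983),(.013,.175),(-.013,.175),(-.013,.0983)]+[(.05*np.cos(q),.05+.05*np.sin(q)) for q in th if .05*np.cos(q)<-.013]+[(-.05,.05)]
w=(295,160,66,75); c0=crop(a,*w,6); out=[c0.copy()]
for pts,col in (([(.006,y,z) for y,z in o],(0,255,0)),([(.006,y,z) for y,z in((-.023,.034),(.023,.034),(.023,.066),(-.023,.066))],(0,0,255))):
    Q=(proj("scene",np.array(pts)@B.T+o0)-w[:2])*6; cv2.polylines(c0,[Q.round().astype(int)],True,col,1)
w2=(160,110,66,25+50); cv2.imwrite("pics/v9.png",np.hstack([out[0],c0])[:450]); 
E
```

```text
time: 9.2
position: [0.4584, 0.2097, 0.3386]
tool_rot: [2.006, 2.058, 0.365]
ft_force: [1.5, -0.1, -2.1]
grip_width: 0.132
finger_force: 59.6
time: 9.7
position: [0.5132, 0.2172, 0.2426]
tool_rot: [2.011, 2.06, 0.355]
ft_force: [-0.4, 0.3, -1.2]
grip_width: 0.13
finger_force: 59.5
time: 9.9
position: [0.5133, 0.2173, 0.2446]
tool_rot: [2.012, 2.058, 0.357]
ft_force: [-0.7, 0.6, -1.2]
grip_width: 0.135
finger_force: 59.5
9.9 pos [0.5133 0.2173 0.2446] q [ 0.35  0.07 -0.35  0.83 -0.11  1.88] 
x [-0.023  1.    -0.001] y [0.941 0.022 0.338] yaw_y 0.023 z [ 0.338  0.006 -0.941] F [-0.7  0.6 -1.2] 0.13524327788669213 59.5046603679657
win [0.6602 0.2208 0.2079] lab [0.5756 0.219  0.1775] tcp [0.5137 0.2176 0.2432]
d in present tool axes mm [ 0.3 -0.   1.4] in target axes mm [ 0.3 -0.   1.4] turn deg [-0.02  0.06  0.06]
```

View pics/v9.png

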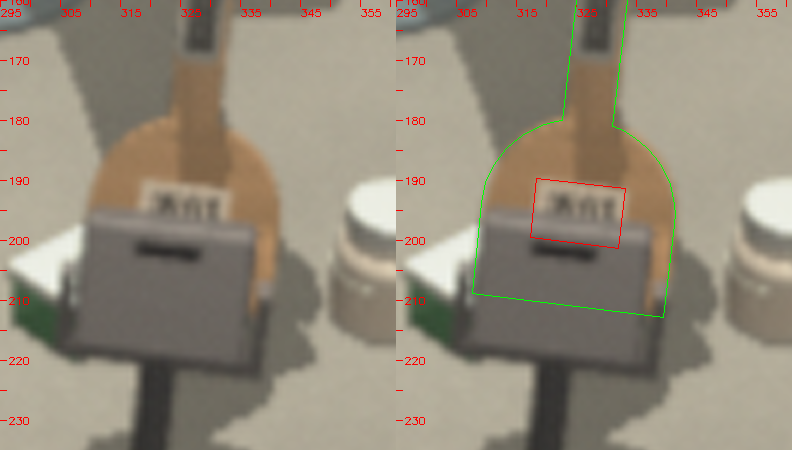

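The label, at scene (316–334, 190–197), faces the window and sits close to the model outline. I'll measure the small offset of the board in the grip numerically.

```bash
python3 - <<'E'
from edge import *
im={"scene":cv2.imread("pics/s2.png",0).astype(float)}
sat=cv2.cvtColor(cv2.imread("pics/s2.png"),cv2.COLOR_BGR2HSV)[:,:,1].astype(float); ims={"scene":sat}
s=state();M=R.from_rotvec(s["tool_rot"]).as_matrix(); p=np.array(s["position"])
B=np.c_[M[:,1],M[:,0],-M[:,2]]; o0=p-B@[0,0,.1328]
def mod(q,L):
    A=B@R.from_rotvec([q[2],0,0]).as_matrix(); return np.array(L)@A.T+o0+B@[0,q[0],q[1]]
x=.006
E=[("scene",(x,.013,.1),(x,.013,.122)),("scene",(x,-.013,.1),(x,-.013,.122)),("scene",(x,.023,.055),(x,.023,.067)),("scene",(x,-.023,.055),(x,-.023,.067)),("scene",(x,-.023,.066),(x,.023,.066))]
cs=[(x,.05*np.cos(a),.05+.05*np.sin(a)) for a in np.deg2rad([15,30,45,60])]; cs2=[(x,-c[1],c[2]) for c in cs]
arc=[("scene",k[i],k[i+1]) for k in(cs,cs2) for i in range(3)]
for nm,I in(("gray",im),("sat",ims)):
    for e,n in((E[2:],"label"),(E[:2]+arc,"blade"),(E+arc,"all")):
        q,r,_=track(I,mod,e,[.002,0,0],1.8,lambda q:[q[2]*20]); print(nm,n,q.round(4),[float(v[1]) for v in r])
E
```

```text
gray label [0.0014 0.0002 0.    ] [1.1, 0.87, -0.01]
gray blade [-0.0003  0.0006 -0.0029] [0.79, -0.72, 0.21, -0.17, -0.29, 0.12, 0.02, -0.1]
gray all [-0.0017  0.0007 -0.033 ] [0.37, 0.16, -1.37, 0.28, 0.11, 0.31, -0.09, -0.09, -0.07, -0.02, -0.22]
sat label [ 0.0013  0.0003 -0.    ] [0.1, -0.1, -0.0]
sat blade [0.0009 0.0018 0.0014] [-0.18, 0.18, -0.19, 0.01, 0.08, 0.33, -0.08, -0.09]
sat all [0.0011 0.0013 0.0026] [-0.2, 0.11, 0.2, 0.01, 0.3, -0.19, 0.09, 0.18, 0.23, -0.19, -0.22]
```

```bash
python3 -m pendant '[[0,[-0.0003,0.008,0.001],[0,0,0]],[0,[-0.0003,0.009,0.001],[0,0,0]],[0,[-0.0002,0.008,0.0004],[0,0,0]],[0,[0,0.005,0],[0,0,0]],[0,[0,0,0],[0,0,0]]]'
python3 -m pendant '[[0,[0,0,0],[0,0,0]],[0,[0,0,0],[0,0,0]],[0,[0,0,0],[0,0,0]]]'
python3 st.py
python3 - <<'E'
from edge import *
import tgt; tgt.go(zt=.1318,y0=-.0011)
for n in("scene","top"): cv2.imwrite(f"pics/{n}3.png",capture(n)[:,:,::-1])
sat=cv2.cvtColor(cv2.imread("pics/scene3.png"),cv2.COLOR_BGR2HSV)[:,:,1].astype(float); ims={"scene":sat}
s=state();M=R.from_rotvec(s["tool_rot"]).as_matrix(); p=np.array(s["position"])
B=np.c_[M[:,1],M[:,0],-M[:,2]]; o0=p-B@[0,-.0011,.1318]
mod=lambda q,L: np.array(L)@(B@R.from_rotvec([q[2],0,0]).as_matrix()).T+o0+B@[0,q[0],q[1]]
x=.006
E=[("scene",(x,.013,.1),(x,.013,.122)),("scene",(x,-.013,.1),(x,-.013,.122))]
for sg in(1,-1):
    cs=[(x,sg*.05*np.cos(a),.05+.05*np.sin(a)) for a in np.deg2rad([15,30,45,60])]; E+=[("scene",cs[i],cs[i+1]) for i in range(3)]
q,r,_=track(ims,mod,E,[0,0,0],1.8,lambda q:[q[2]*20]); print(q.round(4),[float(v[1]) for v in r])
# scanner unmoved?
S0=cv2.imread("pics/scene0.png",0).astype(float);S3=cv2.imread("pics/scene3.png",0).astype(float)
sl=np.s_[203:220,309:334]; print("scanner diff",np.abs(S0[sl]-S3[sl]).mean().round(2))
a=cv2.imread("pics/scene3.png");b=cv2.imread("pics/top3.png")
cv2.imwrite("pics/v10.png",np.hstack([crop(a,170,130,200,120,2*1),np.zeros((240,1,3),np.uint8)]) if 0 else np.vstack([crop(a,170,140,200,100,4)[:400,:800],cv2.resize(crop(b,140,105,200,100,2),(400,200)).repeat(2,1)[:, :800] if 0 else np.hstack([crop(b,140,105,200,100,2),crop(b,260,180,200,100,2)])]))
E
```

```text
time: 10.5
position: [0.5446, 0.2175, 0.2542]
tool_rot: [2.012, 2.054, 0.362]
ft_force: [-0.6, 0.3, -1.8]
grip_width: 0.135
finger_force: 59.6
time: 10.8
position: [0.543, 0.2174, 0.2534]
tool_rot: [2.012, 2.056, 0.36]
ft_force: [0.2, 0.6, -1.6]
grip_width: 0.128
finger_force: 59.6
10.8 pos [0.543  0.2174 0.2534] q [ 0.33  0.11 -0.28  0.85 -0.1   1.86] 
x [-0.021  1.    -0.   ] y [0.94 0.02 0.34] yaw_y 0.022 z [ 0.34   0.007 -0.94 ] F [ 0.2  0.6 -1.6] 0.1279266882718519 59.59041237831116
win [0.6602 0.2208 0.2079] lab [0.5756 0.219  0.1775] tcp [0.5423 0.2171 0.2524]
d in present tool axes mm [-0.3 -1.   0.7] in target axes mm [-0.3 -1.   0.7] turn deg [ 0.11  0.02 -0.02]
[0.0003 0.0018 0.0015] [0.0, -0.08, -0.18, -0.09, 0.11, 0.39, -0.02, -0.21]
scanner diff 0.94
```

View pics/v10.png

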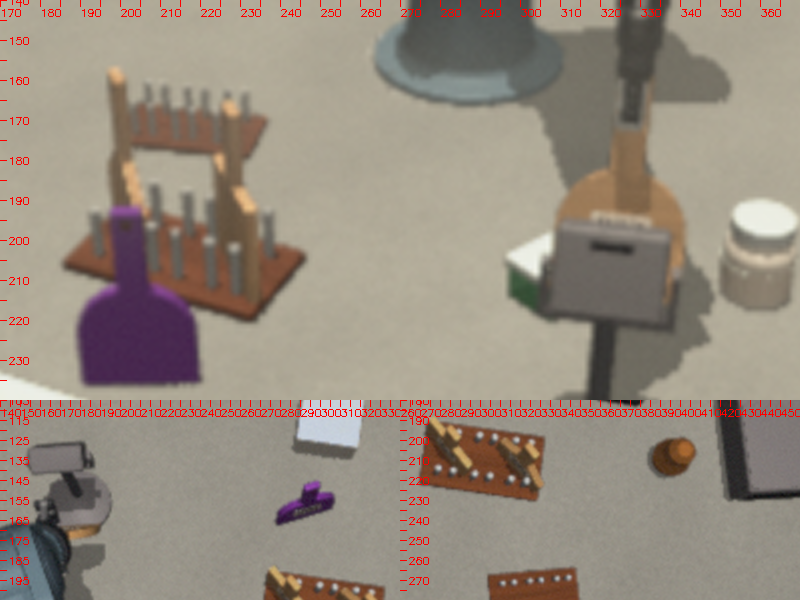

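The board is held in front of the window with its label at scene (325,195). The other boards, the scanner and the goods haven't moved. One last trim, a hold, then hand in.

```bash
python3 -m pendant '[[0,[0,-0.001,0.001],[0,0,0]],[0,[0,0,0],[0,0,0]],[0,[0,0,0],[0,0,0]],[0,[0,0,0],[0,0,0]],[0,[0,0,0],[0,0,0]]]'
python3 -m pendant '[[0,[0,0,0],[0,0,0]],[0,[0,0,0],[0,0,0]],[0,[0,0,0],[0,0,0]],[0,[0,0,0],[0,0,0]],[0,[0,0,0],[0,0,0]]]'
python3 -c "
import tgt; tgt.go(zt=.1318,y0=-.0011)
from cell import *
print(hand_in())"
```

```text
time: 11.4
position: [0.5428, 0.2175, 0.2523]
tool_rot: [2.012, 2.056, 0.361]
ft_force: [0.3, 0.1, -1.8]
grip_width: 0.135
finger_force: 59.6
time: 11.9
position: [0.5428, 0.2175, 0.2523]
tool_rot: [2.012, 2.056, 0.361]
ft_force: [0.3, 0.7, -1.9]
grip_width: 0.134
finger_force: 59.6
win [0.6602 0.2208 0.2079] lab [0.5756 0.219  0.1775] tcp [0.5423 0.2171 0.2524]
d in present tool axes mm [-0.3 -0.4 -0.3] in target axes mm [-0.3 -0.4 -0.3] turn deg [ 0.14  0.02 -0.04]
the job is handed in; nothing more can be done
None
```

The arched board is out of the rack and held still, handle up, with its label facing the scanner window 9 cm from the glass, and the job was handed in at about 12 s. The pose is within about 0.5 mm of the computed target, but the scanner's tilt (taken as 0.345 rad) was the least certain measurement, good to roughly 0.03 rad.

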